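# File the pigment jars into the covered lane

## Task

Push the red, yellow and white pigment jars one by one into the covered lane, single file between its rails: red first, then yellow, then white. With white in last, press the row snugly up against the green-faced stop block with a few newtons, so that the jars touch one another and the stop, but gently enough that the block is not shifted. Keep every jar upright, and leave the blue jar and the other things on the table where they are.

Things in the scene. Friction and masses are not known exactly. Their poses are not given: they have to be found in the camera images.
- red_jar: pigment jar: cylinder 46 mm in diameter up to 40 mm height, then a red lid 44 mm in diameter up to 55 mm; red all over but for a thin steel neck ring; about 110 g; loose, upright. Origin: centre of its underside, z up.
- yellow_jar: pigment jar: cylinder 46 mm in diameter up to 40 mm height, then a yellow lid 44 mm in diameter up to 55 mm; yellow all over but for a thin steel neck ring; about 110 g; loose, upright. Origin: centre of its underside, z up.
- white_jar: pigment jar: cylinder 46 mm in diameter up to 40 mm height, then a white lid 44 mm in diameter up to 55 mm; white all over but for a thin steel neck ring; about 110 g; loose, upright. Origin: centre of its underside, z up.
- rack: wooden lane rack, fixed. Origin: on the table at the middle of the lane's mouth; x runs into the lane, y across, z up. Two guide rails 45 mm high, 10 thick, from x = 0 to 205 mm, inner faces at y = +-25.5 mm; the jars slide on the table itself. From x = 0 to -33 mm the rails flare outward at 30 degrees, to 88 mm apart inside, 102 over their outsides. No other part reaches below x = -35.
- cover_edge (a point): middle of the lower front edge of the clear, wood-edged cover over the lane: at x = 0, z = 94 mm in the rack's frame. The cover is 20 mm thick, 180 wide, runs to x = 205; posts 14 mm square at x = 60 and 195, y = +-80. The finished row's near side lies 12 to 28 mm beyond this edge: an upright gripper strikes it, one leaning back 25 to 45 degrees, fingertips towards the lane, reaches under.
- stop: stop block with a green front face, 48 mm wide, 51 high, closing the lane. Origin: foot of its green face, mid-lane, 150 to 166 mm from the mouth; axes as the rack's. Held by friction alone: it withstands about 9 N along the lane, beyond that it slides back and stays. Sliding one jar on the table takes about 1 N, a row of three about 2 to 4 N.
- blue_jar: pigment jar: cylinder 46 mm in diameter up to 40 mm height, then a blue lid 44 mm in diameter up to 55 mm; blue all over but for a thin steel neck ring; about 110 g; loose, upright. Origin: centre of its underside, z up. Not wanted: a bystander.
- tape: roll of white masking tape lying flat, 90 mm outside, 25 mm high; bystander. Origin: centre of underside
- knife: gilder's spatula lying flat, about 190 mm long, along its own x; bystander. Origin on the table under its middle
- glass: empty clear drinking glass, 72 mm wide, 100 mm high; bystander. Origin: centre of underside
- dish: white china bowl, 90 mm wide, 30 mm high; bystander. Origin: centre of underside
- block: cork sanding block 90 x 50 x 35 mm; bystander. Origin: centre of underside
Not all that is in view belongs to the job. Of the things like the red_jar, leave any that is black or pink; of the rest the larger one is meant.

How it is judged:
By the outcome, as a careful person would: the job done as asked, in the order asked, and still so for the second after the job is handed in, with the robot touching nothing.
It also fails if it takes over 72 s, if anything falls off the work surface, if the arm or the gripper's body presses on something with over 40 N, if the wrist force passes 120 N, or if a joint passes its speed limit or range.

## Robot

A 6-joint arm with a two-finger parallel gripper is mounted at the origin on the work surface. World frame = base frame: x ahead of the robot, y to its left, z up, the work surface at z = 0. Lengths are in mm, angles in rad, forces in N, time in s.
With the tool pointing down it reaches from about 400 to 925 mm from the base axis. Payload 12.5 kg.
Tool frame: the origin (TCP) lies at the very end of the fingers, on their centre line; the grasp point (between the pads) lies 19 mm behind it (arm.grip_depth is the distance from the TCP to the grasp point, in mm); z points along the fingers, y is the line along which they close (so a half turn about z gives the same grasp; the last joint's range is limited). The gripper opens to 95 mm and grips with 3 to 60 N. Pads are 20 mm wide; open, the fingers measure 119 mm over their backs; the gripper's body (75 mm by 180 mm) begins 59 mm behind the grasp point.
Start: joints at [-1.34, 0.491, 1.559, -0, 1.092, -0.106], TCP at [206.566, -589.896, 214.661] pointing down, gripper open.
Joint ranges: [-3.1, 3.1], [-0.84, 2.19], [0.05, 2.79], [-1.13, 4.28], [0.06, 2.93], [-2.69, 2.69]. Speed limits (rad/s): [2.22, 2.22, 2.79, 3.14, 3.14, 3.14].

## Interface

Orientations are given as a unit quaternion [w, x, y, z].
In Python, from bench import arm, imaging gives the robot as it stands.
- The arm moves only by the tool jog_arm, never from a script. Its argument "commands" is a list of rows, each a list of 7 numbers: the shift along the tool's x, y, z in m, then the turn, a rotation vector about the tool's x, y, z in degrees, then the opening, from 0 (shut) to 1 (fully open). In form: [[tx, ty, tz, rx, ry, rz, grip], ...]. A call has 1 to 12 rows; each row shifts and turns the commanded pose from where the row before left it, along the tool's axes as they then stand; what a row does not reach is not made up. A row lasts 1/12 s, in which the tool goes at most 41.7 mm and 7.16 degrees, less where a joint would pass 70% of its speed; a pose out of reach is approached as far as the arm can. A call is refused whole if a number of a shift passes 0.0417 or a number of a turn 7.16, either way. A call with a gripper value outside its range is refused whole. The fingers move at their own pace and stop on an object; "grip_force" is the grip in N (left out, the last holds). Time passes only in rows, so rows that do not move let the fingers close. It gives the time, the measured TCP pose, the force, the opening and the grip force at its end, in the units of the state.
- arm.observe(): the state, without advancing time (a new reading comes with each control period).
- imaging.read_camera(name): name is "scene" or "top"; returns the picture (480x640x3 uint8, red, green, blue); there is no depth.
- imaging.camera_info(name): a dict with "intrinsics" (3x3 intrinsics, pixels), "rvec" (rotation vector, rad) and "tvec" (3), from world to camera coordinates, as OpenCV has them. Camera axes: x right, y down, z forward; pixel columns grow to the right and rows downward; lengths in mm; the calibration is good to about 2 mm. A picture is of the moment at which its call begins. camera_info takes no time and is no camera call.
- arm.finish_job(): hands the job in; it is judged then, once.
Trained networks look in the newest picture that a camera, given by its name, has taken for a name from the list of things; names that differ only in an ending like _2 or _b are one class to them, and where a whole thing is asked for, a point or a joint stands for the part that bears it (a point fixed in the world has none). Each returns a list of dicts, best first, with "conf" (0 to 1); they miss things now and then, are a little off and sometimes report something else, mostly with a low value. They report only what shows in the picture. A call takes as long as a camera call. They do not tell look-alikes from the thing itself.
- imaging.recognise(camera, thing): "at" ([x, y, z] in mm, in the coordinates of the camera as it stood for that picture, good to about 4 mm: the middle of the surface that is visible of it).
The state is a dict: "time": time; "joint_positions": joint angles; "qd": joint speeds; "joint_torque": joint torques, N m; "tool_pos": TCP position; "ee_rot": TCP orientation; "force": force on the tool from outside, world axes, zero at the start; "wrist_torque": the same for the moment, N m; "gripper_width": finger opening in mm; "gripper_force": force on a finger pad.
Only numpy, scipy, OpenCV 4.12 (cv2) and the standard library are available. Lean on these libraries where they do the work, as an engineer would, in place of code of your own. Each camera call takes 0.05 s, during which the arm holds its last target. There are 200 camera calls.

## Working session

There is one attempt and no reset: what is moved stays moved. The work goes in short steps, Python scripts to look and compute and a tool call to move; the robot and the scene stay as the last step left them, time stands still between calls to the robot, and variables do not carry over. Pictures are saved under pics/ and viewed, at most 10 in all, crops included, and the job is handed in when it is done.

Besides the shell and the picture viewer there is one more tool, called after ">>>" by a JSON object that holds its "name" and its "arguments". jog_arm: Moves the arm, as the interface text tells. Its arguments: {"type":"object","properties":{"commands":{"type":"array"},"grip_force":{"type":"number"}},"required":["commands"]}

```bash
ls; mkdir -p pics; cat > h.py <<'E'
import numpy as np, cv2
from bench import arm, imaging
def cam(n):
    i=imaging.camera_info(n); K=np.array(i["intrinsics"],float); R=cv2.Rodrigues(np.array(i["rvec"],float))[0]; t=np.array(i["tvec"],float).ravel(); return K,R,t
def c2w(n,p):
    K,R,t=cam(n); return R.T@(np.array(p)-t)
def px2w(n,uv,z=0.):
    K,R,t=cam(n); o=-R.T@t; d=R.T@np.linalg.inv(K)@np.array([uv[0],uv[1],1.]); return o+d*(z-o[2])/d[2]
def w2px(n,p):
    K,R,t=cam(n); c=K@(R@np.array(p,float)+t); return c[:2]/c[2]
def save(n,f,box=None,s=1):
    im=imaging.read_camera(n)[:,:,::-1]
    if box: im=im[box[1]:box[3],box[0]:box[2]]
    cv2.imwrite(f,cv2.resize(np.ascontiguousarray(im),None,fx=s,fy=s,interpolation=cv2.INTER_CUBIC))
E
python3 - <<'E'
from h import *
np.set_printoptions(precision=1,suppress=True)
for n in ("top","scene"):
    save(n,f"pics/{n}0.png")
    for th in "red_jar yellow_jar white_jar blue_jar rack cover_edge stop tape knife glass dish block".split():
        for r in imaging.recognise(n,th):
            if r["conf"]>.2:
                w=c2w(n,r["at"]); print(n,th,round(r["conf"],2),w,w2px(n,w))
print(arm.observe())
E
```

```text
pics
top red_jar 0.86 [581.9 324.3  50.9] [206.7 220.6]
top red_jar 0.85 [655.8 418.9  40.8] [163.9 185.2]
top red_jar 0.79 [465.6 422.9  53.9] [154.9 276.6]
top red_jar 0.67 [582.6 430.6  38.1] [156.7 220.2]
top yellow_jar 0.64 [587.8 168.4  52.4] [283.1 219.1]
top white_jar 0.72 [472.4 177.6  57.7] [276.6 275.7]
top white_jar 0.57 [581.  325.8  56. ] [205.4 220.7]
top blue_jar 0.55 [486.5 326.7  55. ] [202.9 267.2]
top blue_jar 0.49 [384.5  69.    4.3] [330.  320.5]
top rack 0.96 [ 532.  -217.1  106.4] [480.9 247.5]
top rack 0.63 [720.5  86.1  29.4] [325.  158.9]
top cover_edge 0.94 [ 527.2 -215.8  101.3] [479.5 250.3]
top tape 0.6 [724.   86.9  30.1] [324.7 157.2]
top knife 0.95 [385.5  68.8   4.9] [330.2 320. ]
top knife 0.29 [ 527.1 -214.3  103.4] [479.  250.2]
top glass 0.76 [ 751.6 -219.9   60.3] [475.  142.8]
top dish 0.82 [ 353.5 -274.    14.7] [497.9 339.6]
top dish 0.37 [583.5 324.2  52.6] [206.6 219.7]
top block 0.89 [730.8 272.7  31.9] [236.4 152.3]
scene red_jar 0.9 [486.5 434.7  38.8] [519.6 275.8]
scene red_jar 0.88 [589.8 436.1  30.4] [509.3 317. ]
scene red_jar 0.78
[... 492 characters left out ...]
6  63.9   3.2] [354.8 212.3]
scene glass 0.87 [ 751.6 -198.4   73.8] [143.9 244. ]
scene glass 0.26 [ 553.5 -190.   101.8] [213.1 183.7]
scene block 0.7 [745.5 283.6  34.5] [388.2 349. ]
scene block 0.51 [489.7 176.   40.9] [384.2 237.2]
scene block 0.21 [598.2 167.9  38.6] [358.2 268.4]
{'time': 1.3, 'joint_positions': array([-1.3,  0.5,  1.6, -0. ,  1.1, -0.1]), 'qd': array([-0., -0.,  0., -0., -0., -0.]), 'joint_torque': array([ -0. , -61.2, -25.8,   0.1,   0. ,  -0. ]), 'tool_pos': array([ 206.6, -589.9,  214.7]), 'ee_rot': array([ 0. ,  1. ,  0.2, -0. ]), 'force': array([ 1.2,  0.1, -0.3]), 'wrist_torque': array([-0., -0., -0.]), 'gripper_force': 0.0, 'gripper_width': 94.96775161527408}
```

View both.

View pics/top0.png

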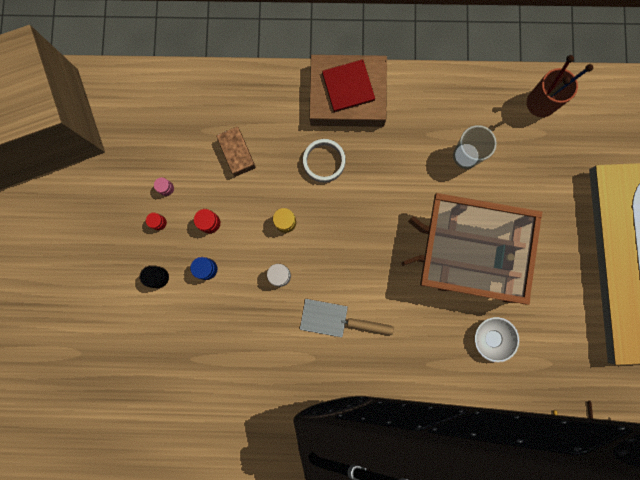

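View pics/scene0.png

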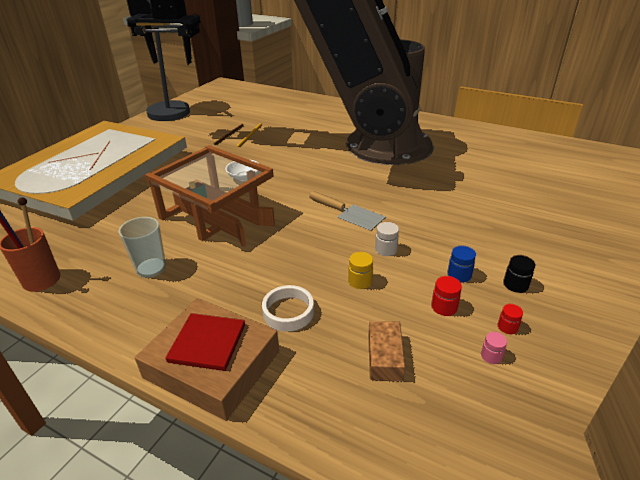

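Candidates for red: large red (206,221), small red (156,221), pink (163,187) and black (155,277). The larger red at (206,221) fits: it is red, and the bigger of the two. I'll confirm this in a crop and look at the rack closely.

```bash
python3 - <<'E'
from h import *
save("top","pics/c1.png",(130,170,310,300),4.4)
save("top","pics/c2.png",(395,185,550,310),4.8)
E
```

```text
(no output)
```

View pics/c1.png

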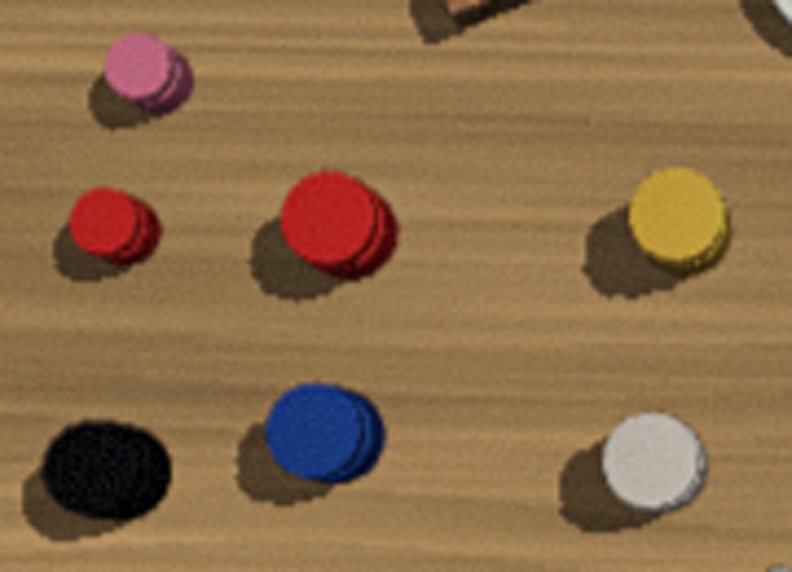

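View pics/c2.png

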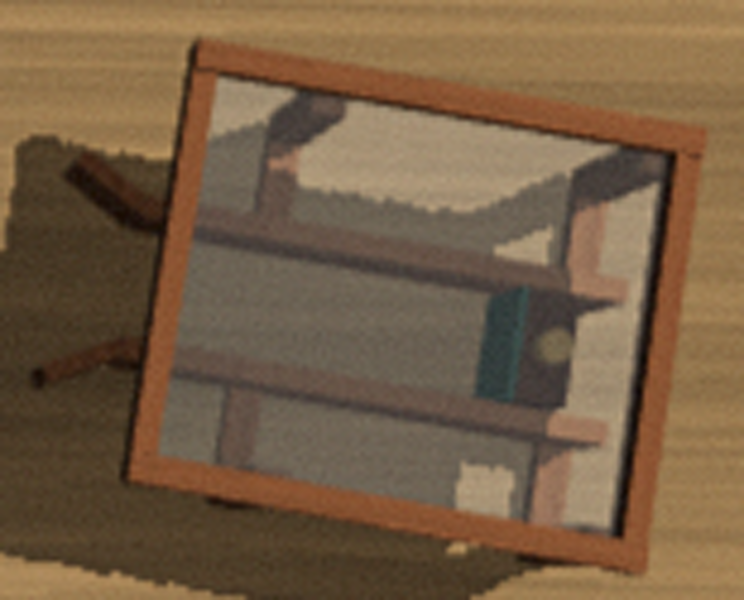

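The crop confirms it: the large red jar's lid is at about (204,220). The small red at (154,220) is clearly smaller. In the rack crop the cover corners, flares and green stop face are clear. Next I fit the poses.

```bash
cat >> h.py <<'E'
def crop(c,x0,y0,s): return np.array([(c[0]+.5)/s-.5+x0,(c[1]+.5)/s-.5+y0])
E
python3 - <<'E'
from h import *
from scipy.optimize import least_squares
np.set_printoptions(precision=2,suppress=True)
for n,c in dict(red=(328,219),yellow=(678,215),white=(653,461),blue=(315,432)).items():
    w=px2w("top",crop(c,130,170,4.4),55); print(n,w, "scene lid px",w2px("scene",w))
C=lambda c:crop(c,395,185,4.8)
# rack-frame: mouth=left; image top (+x world)=? lane dir f ~ -y, left of f (z up) = +x world = rack +y
obs=[((0,90,114),C((200,40))),((205,90,114),C((706,130))),((205,-90,114),C((642,572))),((0,-90,114),C((126,478)))]
def T(p,q):
    c,s=np.cos(p[2]),np.sin(p[2]); return np.array([p[0]+c*q[0]-s*q[1],p[1]+s*q[0]+c*q[1],q[2]])
r=least_squares(lambda p:np.concatenate([w2px("top",T(p,q))-u for q,u in obs]),[540,-115,-1.7])
p=r.x; print("rack",p,"f",np.cos(p[2]),np.sin(p[2]),"res px",r.fun)
for c,z in [((525,290),51),((513,402),51),((489,292),0),((476,400),0),((165,228),45),((75,165),45),((38,378),45)]:
    w=px2w("top",C(c),z); d=w[:2]-p[:2]; c_,s_=np.cos(p[2]),np.sin(p[2]); print("rack-frame",c_*d[0]+s_*d[1],-s_*d[0]+c_*d[1])
np.save("rack.npy",p)
for q,_ in obs: print("scene px of cover corner",w2px("scene",T(p,q)))
o=arm.observe(); print(o["ee_rot"],o["tool_pos"],cv2.Rodrigues(cam("top")[1])[0].ravel(),-cam("top")[1].T@cam("top")[2])
E
```

```text
red [583.71 328.67  55.  ] scene lid px [448.06 283.73]
yellow [588.7  167.03  55.  ] scene lid px [360.23 258.44]
white [475.21 175.09  55.  ] scene lid px [386.92 227.55]
blue [485.27 330.1   55.  ] scene lid px [463.06 252.02]
rack [ 547.58 -115.48   -1.73] f -0.1618504995133444 -0.9868152896096011 res px [-0.34 -0.62  0.24 -0.37  0.26  0.65 -0.17  0.28]
rack-frame 161.28717840140914 22.662003776095805
rack-frame 163.24418431731513 -24.802970946961178
rack-frame 160.50443834839265 27.02485247848946
rack-frame 161.9366133275605 -20.918905307239427
rack-frame 9.690505984690569 22.1846254225045
rack-frame -32.204442066644404 41.916476795468846
rack-frame -32.53760771611767 -50.360976859473936
scene px of cover corner [209.7  204.59]
scene px of cover corner [144.35 174.24]
scene px of cover corner [208.43 144.59]
scene px of cover corner [272.53 168.5 ]
[0.   0.99 0.17 0.  ] [ 206.58 -589.9   214.66] [ 2.18 -2.13  0.11] [ 419.2    68.95 1180.62]
```

>>> {"name": "jog_arm", "arguments": {"commands": [[0,0,0,0,0,-6.75,0.8],[0,0,0,0,0,-6.75,0.8],[0,0,0,0,0,-6.75,0.8],[0,0,0,0,0,-6.75,0.8],[0,0,0,0,0,-6.75,0.8],[0,0,0,0,0,-6.75,0.8],[0,0,0,0,0,-6.75,0.8],[0,0,0,0,0,-6.75,0.8],[0,0,0,0,0,-6.75,0.8]]}}

```text
time: 2.15
tool_pos: [206.6, -589.9, 214.6]
ee_rot: [0.0, 0.764, 0.645, -0.0]
force: [0.1, 0.6, -0.5]
gripper_width: 76.4
gripper_force: 0.0
```

>>> {"name": "jog_arm", "arguments": {"commands": [[0.02,0.005,0,0,0,0,0.8],[0.04,0.0093,0,0,0,0,0.8],[0.04,0.0093,0,0,0,0,0.8],[0.04,0.0093,0,0,0,0,0.8],[0.04,0.0093,0,0,0,0,0.8],[0.04,0.0093,0,0,0,0,0.8],[0.04,0.0093,0,0,0,0,0.8],[0.04,0.0093,0,0,0,0,0.8],[0.04,0.0093,0,0,0,0,0.8],[0.04,0.0093,0,0,0,0,0.8],[0.04,0.0093,0,0,0,0,0.8],[0.04,0.0093,0,0,0,0,0.8]]}}

```text
time: 3.15
tool_pos: [392.1, -153.5, 214.9]
ee_rot: [0.0, 0.766, 0.643, 0.0]
force: [1.1, -0.9, 0.2]
gripper_width: 76.2
gripper_force: 0.0
```

```bash
cat >> h.py <<'E'
from scipy.spatial.transform import Rotation as Ro
P=np.array([547.58,-115.48,-1.733])
f=np.array([-.16185,-.98682,0]); l=np.array([.98682,-.16185,0])
def rk(x,y=0,z=0): return np.array([P[0],P[1],0])+f*x+l*y+np.array([0,0,z])
def st(*targets):
    o=arm.observe(); q=o["ee_rot"]; R=Ro.from_quat([q[1],q[2],q[3],q[0]]).as_matrix(); p=np.array(o["tool_pos"])
    d=p-rk(0); print("t",round(o["time"],2),"tcp",p.round(1),"rack",(d@f).round(1),(d@l).round(1),"F",np.array(o["force"]).round(2),"Flane",(np.array(o["force"])@f).round(2),"w",round(o["gripper_width"],1),round(o["gripper_force"],1))
    G=np.column_stack([-f,l,[0,0,-1]]); print("rot off down-ref, deg",np.degrees(Ro.from_matrix(G.T@R).as_rotvec()).round(2),"J",np.round(o["joint_positions"],2))
    for t in targets: t=np.array(t,float); print("to",t.round(1),"tool",(R.T@(t-p)).round(1)); p=t
E
python3 -c "
from h import *
st((583.7,328.7,214),(583.7,328.7,10))"
```

```text
t 3.15 tcp [ 392.1 -153.5  214.9] rack 62.7 -147.3 F [ 1.06 -0.94  0.22] Flane 0.76 w 76.2 0.0
rot off down-ref, deg [-0.04 -0.02  0.66] J [-0.53  0.2   2.03 -0.    0.91 -0.36]
to [583.7 328.7 214. ] tool [508.1 105.2   0.8]
to [583.7 328.7  10. ] tool [ 1.00e-01 -2.00e-01  2.04e+02]
```

>>> {"name": "jog_arm", "arguments": {"commands": [[0.0415,0.0088,0,0,0,-0.6,0.8],[0.0415,0.0088,0,0,0,0,0.8],[0.0415,0.0088,0,0,0,0,0.8],[0.0415,0.0088,0,0,0,0,0.8],[0.0415,0.0088,0,0,0,0,0.8],[0.0415,0.0088,0,0,0,0,0.8],[0.0415,0.0088,0,0,0,0,0.8],[0.0415,0.0088,0,0,0,0,0.8],[0.0415,0.0088,0,0,0,0,0.8],[0.0415,0.0088,0,0,0,0,0.8],[0.0415,0.0088,0,0,0,0,0.8],[0.0415,0.0088,0,0,0,0,0.8]]}}

```text
time: 4.15
tool_pos: [574.3, 312.5, 214.6]
ee_rot: [0.0, 0.762, 0.647, 0.0]
force: [0.4, -0.9, 0.6]
gripper_width: 76.1
gripper_force: 0.0
```

>>> {"name": "jog_arm", "arguments": {"commands": [[0.01,0,0.02,0,0,0,0.8],[0,0,0.04,0,0,0,0.8],[0,0,0.04,0,0,0,0.8],[0,0,0.02,0,0,0,0.8],[0,0,0,0,0,0,0.8]]}}

```text
time: 4.57
tool_pos: [573.5, 319.3, 89.7]
ee_rot: [-0.001, 0.762, 0.647, -0.004]
force: [-0.5, -0.6, -0.1]
gripper_width: 76.0
gripper_force: 0.0
```

```bash
python3 -c "
from h import *
st((583.7,328.7,10),(583.7,328.7,60),rk(-65,0,60))
save('top','pics/g1.png',(130,140,330,300),4)"
```

```text
t 4.57 tcp [573.5 319.3  89.7] rack -433.2 -44.8 F [-0.47 -0.63 -0.13] Flane 0.7 w 76.0 0.0
rot off down-ref, deg [ 0.38 -0.25  0.03] J [ 0.41  0.67  1.59 -0.    0.89  0.57]
to [583.7 328.7  10. ] tool [11.3  9.1 79.6]
to [583.7 328.7  60. ] tool [ -0.2  -0.3 -50. ]
to [558.1 -51.3  60. ] tool [-379.1   36.4    1.4]
```

View pics/g1.png

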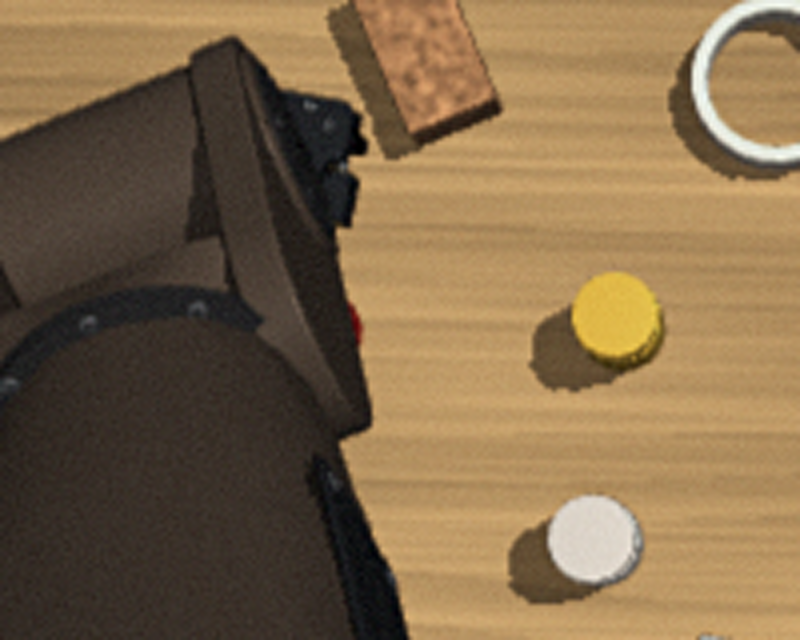

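The picture shows only the arm over the red jar, with a sliver of red at (355,325). Yellow and white are undisturbed. I correct sideways, descend and grip.

>>> {"name": "jog_arm", "arguments": {"commands": [[0.0113,0.0091,0,-0.3,0.2,0,0.8],[0,0,0.02,0,0,0,0.8],[0,0,0.03,0,0,0,0.8],[0,0,0.025,0,0,0,0.8],[0,0,0.003,0,0,0,0.8],[0,0,0,0,0,0,0.4],[0,0,0,0,0,0,0.4],[0,0,0,0,0,0,0.4],[0,0,0,0,0,0,0.4],[0,0,0,0,0,0,0.4]], "grip_force": 12}}

```text
time: 5.45
tool_pos: [587.3, 330.2, 18.1]
ee_rot: [0.001, 0.762, 0.647, 0.004]
force: [-1.3, 0.7, 1.4]
gripper_width: 48.0
gripper_force: 0.6
```

```bash
python3 -c "
from h import *
st((583.7,328.7,60),rk(-65,0,60))"
```

```text
t 5.45 tcp [587.3 330.2  18.1] rack -446.3 -32.9 F [-1.25  0.66  1.43] Flane -0.45 w 48.0 0.6
rot off down-ref, deg [-0.38  0.25  0.04] J [0.41 0.78 1.59 0.   0.76 0.58]
to [583.7 328.7  60. ] tool [ -1.9  -3.  -41.9]
to [558.1 -51.3  60. ] tool [-379.1   36.5   -1.4]
```

>>> {"name": "jog_arm", "arguments": {"commands": [[0,0,0.006,0,0,0,0.55],[0,0,0,0.3,-0.2,0,0.4],[0,0,0,0,0,0,0.4],[0,0,0,0,0,0,0.4],[0,0,0,0,0,0,0.4]]}}

```text
time: 5.87
tool_pos: [586.9, 330.0, 10.4]
ee_rot: [-0.0, 0.762, 0.647, -0.0]
force: [0.7, 0.2, -2.1]
gripper_width: 45.5
gripper_force: 12.0
```

```bash
python3 -c "
from h import *
st((583.7,328.7,60),rk(-65,0,60))"
```

```text
t 5.87 tcp [586.9 330.   10.4] rack -445.9 -33.3 F [ 0.66  0.16 -2.11] Flane -0.27 w 45.5 12.0
rot off down-ref, deg [ 0.02 -0.02  0.04] J [ 0.41  0.79  1.59 -0.    0.76  0.58]
to [583.7 328.7  60. ] tool [ -1.8  -2.9 -49.6]
to [558.1 -51.3  60. ] tool [-3.791e+02  3.650e+01  1.000e-01]
```

>>> {"name": "jog_arm", "arguments": {"commands": [[0,0,-0.02,0,0,0,0.4],[0,0,-0.03,0,0,0,0.4],[0,0,-0.03,0,0,0,0.4],[-0.02,0.003,0,0,0,0,0.4],[-0.035,0.003,0,0,0,0,0.4],[-0.035,0.003,0,0,0,0,0.4],[-0.035,0.003,0,0,0,0,0.4],[-0.035,0.003,0,0,0,0,0.4],[-0.035,0.003,0,0,0,0,0.4],[-0.035,0.003,0,0,0,0,0.4],[-0.035,0.003,0,0,0,0,0.4],[-0.035,0.003,0,0,0,0,0.4]]}}

```text
time: 6.87
tool_pos: [564.4, 28.0, 90.7]
ee_rot: [0.0, 0.762, 0.647, 0.0]
force: [0.9, -0.3, -1.4]
gripper_width: 45.6
gripper_force: 12.0
```

>>> {"name": "jog_arm", "arguments": {"commands": [[-0.035,0.003,0,0,0,0,0.4],[-0.03,0.003,0,0,0,0,0.4],[-0.01,0.002,0,0,0,0,0.4],[0,0,0,0,0,0,0.4]]}}

```text
time: 7.2
tool_pos: [560.6, -47.9, 90.7]
ee_rot: [0.0, 0.763, 0.646, 0.0]
force: [-0.4, -0.2, -0.3]
gripper_width: 45.9
gripper_force: 12.0
```

```bash
python3 -c "
from h import *
st(rk(-65,0,11))"
```

```text
t 7.2 tcp [560.6 -47.9  90.7] rack -68.8 1.9 F [-0.39 -0.18 -0.26] Flane 0.24 w 45.9 12.0
rot off down-ref, deg [-0.02 -0.01  0.22] J [-0.2   0.56  1.84 -0.    0.74 -0.04]
to [558.1 -51.3  11. ] tool [-3.8 -2.  79.7]
```

>>> {"name": "jog_arm", "arguments": {"commands": [[-0.004,-0.002,0.02,0,0,-0.2,0.4],[0,0,0.025,0,0,0,0.4],[0,0,0.02,0,0,0,0.4],[0,0,0.012,0,0,0,0.4],[0,0,0.001,0,0,0,0.4],[0,0,0,0,0,0,0.4]]}}

```text
time: 7.7
tool_pos: [557.9, -48.5, 12.5]
ee_rot: [-0.0, 0.761, 0.649, -0.0]
force: [-0.7, 0.3, -0.5]
gripper_width: 45.6
gripper_force: 12.0
```

```bash
python3 -c "
from h import *
st(rk(-65,0,10.4))"
```

```text
t 7.7 tcp [557.9 -48.5  12.5] rack -67.8 -0.6 F [-0.74  0.31 -0.46] Flane -0.19 w 45.6 12.0
rot off down-ref, deg [ 0.05  0.   -0.21] J [-0.2   0.68  1.89 -0.    0.58 -0.05]
to [558.1 -51.3  10.4] tool [-2.8  0.6  2.1]
```

>>> {"name": "jog_arm", "arguments": {"commands": [[0,0.0006,0.0018,0,0,0,0.4],[0,0,0,0,0,0,0.8],[0,0,0,0,0,0,0.8],[0,0,0,0,0,0,0.8],[0,0,0,0,0,0,0.8],[0,0,0,0,0,0,0.8],[0.02,0,0,0,0,0,0.8],[0.03,0,0,0,0,0.2,0.8],[0,0,0,0,-6,0,0.13],[0,0,0,0,-6,0,0.13],[0,0,0,0,-6,0,0.13],[0,0,0,0,-6,0,0.13]]}}

```text
time: 8.7
tool_pos: [567.0, -0.1, 11.7]
ee_rot: [0.134, 0.746, 0.633, -0.156]
force: [1.1, 0.1, 0.4]
gripper_width: 55.0
gripper_force: 0.0
```

>>> {"name": "jog_arm", "arguments": {"commands": [[0,0,0,0,-6,0,0.13],[0,0,0,0,-6,0,0.13],[0,0,0,0,-6,0,0.13],[0,0,0,0,0,0,0.13]]}}

```text
time: 9.03
tool_pos: [565.9, 1.7, 9.2]
ee_rot: [0.23, 0.711, 0.606, -0.272]
force: [-0.5, -0.4, -0.8]
gripper_width: 27.9
gripper_force: 0.0
```

```bash
python3 -c "
from h import *
st(rk(-90,0,11),rk(10,0,11))
save('scene','pics/p1.png',(150,130,450,340),2.6)"
```

```text
t 9.03 tcp [565.9   1.7   9.2] rack -118.7 -0.9 F [-0.49 -0.41 -0.81] Flane 0.49 w 27.9 0.0
rot off down-ref, deg [  0.11 -41.74  -0.19] J [ 0.19  0.85  1.74 -0.82  1.03  0.96]
to [562.1 -26.7  11. ] tool [-22.6   0.8  17.8]
to [ 546.  -125.3   11. ] tool [-74.6  -0.2  66.6]
```

View pics/p1.png

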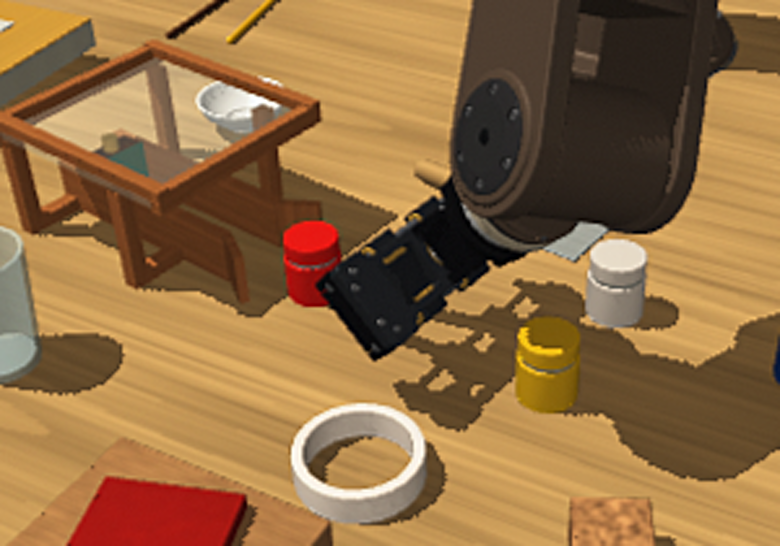

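>>> {"name": "jog_arm", "arguments": {"commands": [[-0.0012,0.0008,-0.0013,0,0,0,0.13],[-0.006,0,0.0054,0,0,0,0.13],[-0.007,0,0.0063,0,0,0,0.13],[-0.008,0,0.0072,0,0,0,0.13],[-0.009,0,0.0081,0,0,0,0.13],[-0.009,0,0.0081,0,0,0,0.13],[-0.009,0,0.0081,0,0,0,0.13],[-0.009,0,0.0081,0,0,0,0.13],[-0.009,0,0.0081,0,0,0,0.13],[-0.009,0,0.0081,0,0,0,0.13],[-0.009,0,0.0081,0,0,0,0.13],[-0.007,0,0.0063,0,0,0,0.13]]}}

```text
time: 10.08
tool_pos: [546.7, -122.4, 11.2]
ee_rot: [0.228, 0.713, 0.605, -0.27]
force: [-0.6, 1.3, 0.8]
gripper_width: 12.5
gripper_force: 0.7
```

```bash
python3 -c "
from h import *
st(rk(5,0,11),rk(-118,0,11))"
```

```text
t 10.08 tcp [ 546.7 -122.4   11.2] rack 7.0 0.3 F [-0.58  1.34  0.79] Flane -1.23 w 12.5 0.7
rot off down-ref, deg [ 1.000e-01 -4.143e+01  3.000e-02] J [-0.02  0.81  1.86 -0.99  0.9   0.95]
to [ 546.8 -120.4   11. ] tool [ 1.6 -0.3 -1.1]
to [566.7   1.   11. ] tool [ 92.2  -0.1 -81.4]
```

>>> {"name": "jog_arm", "arguments": {"commands": [[0.0124,0,-0.0109,0,0,0,0.13],[0.0248,0,-0.0218,0,0,0,0.13],[0.0248,0,-0.0218,0,0,0,0.3],[0,0,-0.03,0,0,0,0.8],[-0.0218,0,-0.0248,0,0,0,0.8],[-0.0218,0,-0.0248,0,0,0,0.8],[0,0,0,0,6.9,0,0.8],[0,0,0,0,6.9,0,0.8],[0,0,0,0,6.9,0,0.8],[0,0,0,0,6.9,0,0.8],[0,0,0,0,6.9,0,0.8],[0,0,0,0,6.9,0,0.8]]}}

```text
time: 11.08
tool_pos: [564.4, -20.4, 100.6]
ee_rot: [-0.0, 0.762, 0.647, 0.002]
force: [-1.0, -0.4, -0.1]
gripper_width: 73.1
gripper_force: 0.0
```

>>> {"name": "jog_arm", "arguments": {"commands": [[0.03,0,0,0,0,0,0.8],[0.035,0,0,0,0,0,0.8],[0.035,0,0,0,0,0,0.8],[0.02,0,0,0,0,0,0.8],[0,0,0,0,0,0,0.8]]}}

```text
time: 11.5
tool_pos: [583.5, 101.0, 99.4]
ee_rot: [-0.0, 0.762, 0.648, -0.0]
force: [-0.4, 0.4, 0.4]
gripper_width: 75.9
gripper_force: 0.0
```

```bash
python3 -c "
from h import *
st((588.7,167,80),(588.7,167,10))"
```

```text
t 11.5 tcp [583.5 101.   99.4] rack -219.5 0.4 F [-0.37  0.37  0.44] Flane -0.3 w 75.9 0.0
rot off down-ref, deg [ 0.05 -0.03 -0.1 ] J [ 0.06  0.58  1.75 -0.    0.81  0.22]
to [588.7 167.   80. ] tool [65.9 -5.4 19.3]
to [588.7 167.   10. ] tool [ 0.   0.1 70. ]
```

>>> {"name": "jog_arm", "arguments": {"commands": [[0.025,-0.003,0,0,0,0,0.8],[0.026,-0.0024,0,0,0,0,0.8],[0.015,0,0,0,0,0,0.8],[0,0,0.02,0,0,0,0.8],[0,0,0.025,0,0,0,0.8],[0,0,0.025,0,0,0,0.8],[0,0,0.015,0,0,0,0.8],[0,0,0.004,0,0,0,0.8],[0,0,0,0,0,0,0.8]]}}

```text
time: 12.25
tool_pos: [588.2, 163.7, 9.5]
ee_rot: [-0.001, 0.763, 0.647, -0.002]
force: [-0.9, 1.1, 0.0]
gripper_width: 76.1
gripper_force: 0.0
```

```bash
python3 -c "
from h import *
st((588.7,167,10))"
```

```text
t 12.25 tcp [588.2 163.7   9.5] rack -282.1 -5.1 F [-0.87  1.1   0.04] Flane -0.94 w 76.1 0.0
rot off down-ref, deg [ 0.18 -0.08  0.06] J [ 0.16  0.73  1.76 -0.    0.66  0.33]
to [588.7 167.   10. ] tool [ 3.3 -0.1 -0.5]
```

>>> {"name": "jog_arm", "arguments": {"commands": [[0.0033,0,0,0,0,0,0.4],[0,0,0,0,0,0,0.4],[0,0,0,0,0,0,0.4],[0,0,0,0,0,0,0.4],[0,0,0,0,0,0,0.4],[0,0,0,0,0,0,0.4],[0,0,0,0,0,0,0.4],[0,0,0,0,0,0,0.4],[0,0,0,0,0,0,0.4]]}}

```text
time: 13.0
tool_pos: [589.3, 167.8, 11.1]
ee_rot: [-0.0, 0.762, 0.647, -0.0]
force: [-1.9, -0.4, 5.8]
gripper_width: 45.8
gripper_force: 12.0
```

>>> {"name": "jog_arm", "arguments": {"commands": [[0,0,-0.02,0,0,0,0.4],[0,0,-0.02,0,0,0,0.4],[-0.025,0.001,0,0,0,0,0.4],[-0.03,0.001,0,0,0,0,0.4],[-0.03,0.001,0,0,0,0,0.4],[-0.03,0.001,0,0,0,0,0.4],[-0.03,0.001,0,0,0,0,0.4],[-0.03,0,0,0,0,0,0.4],[-0.025,0,0,0,0,0,0.4],[-0.015,0,0,0,0,0,0.4],[0,0,0,0,0,0,0.4]]}}

```text
time: 13.92
tool_pos: [558.8, -47.7, 50.6]
ee_rot: [-0.0, 0.763, 0.646, -0.001]
force: [0.0, 0.4, -1.2]
gripper_width: 45.7
gripper_force: 12.0
```

```bash
python3 -c "
from h import *
st(rk(-66,0,10))"
```

```text
t 13.92 tcp [558.8 -47.7  50.6] rack -68.7 0.1 F [ 0.05  0.44 -1.23] Flane -0.44 w 45.7 12.0
rot off down-ref, deg [ 0.07 -0.04  0.2 ] J [-0.2   0.62  1.87 -0.    0.66 -0.04]
to [558.3 -50.3  10. ] tool [-2.6 -0.  40.6]
```

Lower by 39.5 mm (gripped at 11.1), then release, back off and tilt.

>>> {"name": "jog_arm", "arguments": {"commands": [[-0.002,0,0.015,0,0,-0.2,0.4],[0,0,0.015,0,0,0,0.4],[0,0,0.008,0,0,0,0.4],[0,0,0.0015,0,0,0,0.4],[0,0,0,0,0,0,0.4]]}}

```text
time: 14.33
tool_pos: [558.7, -46.4, 10.8]
ee_rot: [-0.001, 0.761, 0.649, -0.001]
force: [-0.1, -0.8, -0.5]
gripper_width: 45.8
gripper_force: 12.0
```

>>> {"name": "jog_arm", "arguments": {"commands": [[0,0,0,0,0,0,0.8],[0,0,0,0,0,0,0.8],[0,0,0,0,0,0,0.8],[0,0,0,0,0,0,0.8],[0,0,0,0,0,0,0.8],[0.02,0,-0.001,0,0,0,0.8],[0.03,0,0,0,0,0,0.8],[0,0,0,0,-6,0,0.13],[0,0,0,0,-6,0,0.13],[0,0,0,0,-6,0,0.13],[0,0,0,0,-6,0,0.13],[0,0,0,0,-6,0,0.13]]}}

```text
time: 15.33
tool_pos: [567.3, 2.4, 12.9]
ee_rot: [0.167, 0.736, 0.627, -0.195]
force: [0.3, 0.1, -0.3]
gripper_width: 47.8
gripper_force: 0.0
```

>>> {"name": "jog_arm", "arguments": {"commands": [[0,0,0,0,-6,0,0.13],[0,0,0,0,-6,0,0.13],[0,0,0,0,0,0,0.13],[0,0,0,0,0,0,0.13],[0,0,0,0,0,0,0.13]]}}

```text
time: 15.75
tool_pos: [566.5, 2.2, 12.0]
ee_rot: [0.228, 0.712, 0.607, -0.269]
force: [0.1, -0.0, 0.3]
gripper_width: 15.4
gripper_force: 0.0
```

```bash
python3 -c "
from h import *
st(rk(-118,0,11),rk(5,0,11))"
```

```text
t 15.75 tcp [566.5   2.2  12. ] rack -119.2 -0.4 F [ 0.09 -0.03  0.33] Flane 0.01 w 15.4 0.0
rot off down-ref, deg [  0.08 -41.33  -0.2 ] J [ 0.19  0.84  1.74 -0.81  1.03  0.95]
to [566.7   1.   11. ] tool [-0.3  0.4  1.5]
to [ 546.8 -120.4   11. ] tool [-92.4  -0.3  81.2]
```

>>> {"name": "jog_arm", "arguments": {"commands": [[-0.004,0.0004,0.0045,0,0,0.2,0.13],[-0.007,0,0.0062,0,0,0,0.13],[-0.008,0,0.007,0,0,0,0.13],[-0.008,0,0.007,0,0,0,0.13],[-0.008,0,0.007,0,0,0,0.13],[-0.009,0,0.0079,0,0,0,0.13],[-0.009,0,0.0079,0,0,0,0.13],[-0.009,0,0.0079,0,0,0,0.13],[-0.009,0,0.0079,0,0,0,0.13],[-0.009,0,0.0079,0,0,0,0.13],[-0.007,0,0.0062,0,0,0,0.13],[-0.005,0,0.0044,0,0,0,0.13]]}}

```text
time: 16.75
tool_pos: [546.8, -120.5, 11.7]
ee_rot: [0.229, 0.713, 0.605, -0.27]
force: [-0.2, 2.8, 0.5]
gripper_width: 12.6
gripper_force: 0.8
```

```bash
python3 -c "
from h import *
st(rk(-85,0,11)); d=np.array([475.2,175.1,0])-rk(0); print(d@f,d@l)
save('scene','pics/p2.png',(130,130,410,310),2.8)"
```

```text
t 16.75 tcp [ 546.8 -120.5   11.7] rack 5.1 0.0 F [-0.22  2.83  0.51] Flane -2.75 w 12.6 0.8
rot off down-ref, deg [ 1.00e-02 -4.15e+01  2.00e-02] J [-0.01  0.81  1.86 -0.99  0.9   0.96]
to [561.3 -31.6  11. ] tool [ 67.9  -0.1 -59.2]
-275.0354526 -118.45640460000006
```

View pics/p2.png

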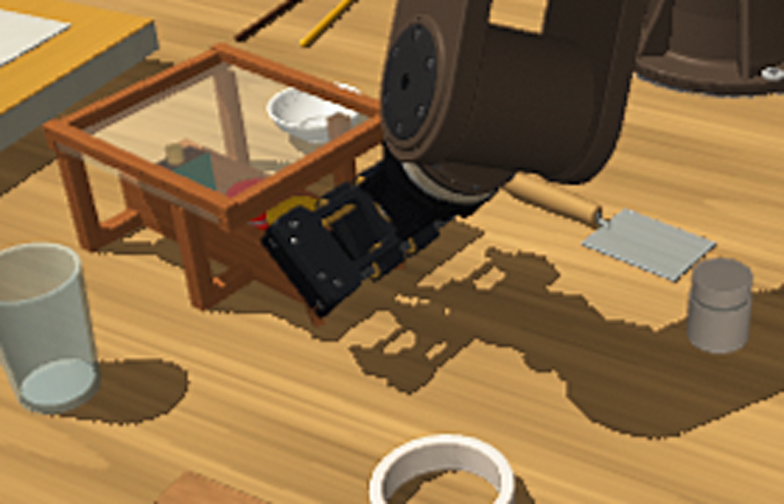

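Red (245,187) and yellow (290,210) sit in file under the cover, both upright. Now the white jar.

>>> {"name": "jog_arm", "arguments": {"commands": [[0.0124,0,-0.0109,0,0,0,0.13],[0.0248,0,-0.0218,0,0,0,0.13],[0.0248,0,-0.0218,0,0,0,0.3],[0,0,-0.03,0,0,0,0.8],[-0.0218,0,-0.0248,0,0,0,0.8],[-0.0218,0,-0.0248,0,0,0,0.8],[0,0,0,0,6.9,0,0.8],[0,0,0,0,6.9,0,0.8],[0,0,0,0,6.9,0,0.8],[0,0,0,0,6.9,0,0.8],[0,0,0,0,6.9,0,0.8],[0,0,0,0,6.9,0,0.8]]}}

```text
time: 17.8
tool_pos: [564.3, -17.8, 101.0]
ee_rot: [0.0, 0.762, 0.648, 0.003]
force: [-0.5, 1.6, -0.7]
gripper_width: 73.2
gripper_force: 0.0
```

>>> {"name": "jog_arm", "arguments": {"commands": [[0.025,-0.016,0,0,0,0,0.8],[0.027,-0.017,0,0,0,0,0.8],[0.027,-0.017,0,0,0,0,0.8],[0.027,-0.017,0,0,0,0,0.8],[0.027,-0.017,0,0,0,0,0.8],[0.027,-0.017,0,0,0,0,0.8],[0.015,-0.01,0,0,0,0,0.8],[0,0,0,0,0,0,0.8]]}}

```text
time: 18.47
tool_pos: [480.7, 175.2, 99.7]
ee_rot: [0.0, 0.761, 0.649, -0.001]
force: [-0.1, -0.8, 0.2]
gripper_width: 75.8
gripper_force: 0.0
```

```bash
python3 -c "
from h import *
st((475.2,175.1,10))"
```

```text
t 18.47 tcp [480.7 175.2  99.7] rack -276.1 -113.0 F [-0.13 -0.76  0.22] Flane 0.77 w 75.8 0.0
rot off down-ref, deg [ 0.04 -0.11 -0.21] J [ 0.22  0.49  1.95 -0.    0.7   0.38]
to [475.2 175.1  10. ] tool [-0.8 -5.4 89.7]
```

>>> {"name": "jog_arm", "arguments": {"commands": [[-0.001,-0.0054,0,0,0,0.2,0.8],[0,0,0.02,0,0,0,0.8],[0,0,0.025,0,0,0,0.8],[0,0,0.025,0,0,0,0.8],[0,0,0.015,0,0,0,0.8],[0,0,0.004,0,0,0,0.8],[0,0,0,0,0,0,0.8]]}}

```text
time: 19.05
tool_pos: [476.6, 171.4, 9.8]
ee_rot: [0.0, 0.764, 0.646, -0.002]
force: [-0.1, -0.2, -0.1]
gripper_width: 76.1
gripper_force: 0.0
```

```bash
python3 -c "
from h import *
st((475.2,175.1,10))"
```

```text
t 19.05 tcp [476.6 171.4   9.8] rack -271.6 -116.5 F [-0.13 -0.2  -0.1 ] Flane 0.22 w 76.1 0.0
rot off down-ref, deg [ 0.11 -0.15  0.25] J [ 0.22  0.64  2.02 -0.    0.48  0.39]
to [475.2 175.1  10. ] tool [ 3.4 -2.  -0.2]
```

>>> {"name": "jog_arm", "arguments": {"commands": [[0.0034,-0.002,0,0,0,0,0.4],[0,0,0,0,0,0,0.4],[0,0,0,0,0,0,0.4],[0,0,0,0,0,0,0.4],[0,0,0,0,0,0,0.4],[0,0,0,0,0,0,0.4],[0,0,0,0,0,0,0.4],[0,0,0,0,0,0,0.4],[0,0,0,0,0,0,0.4]]}}

```text
time: 19.8
tool_pos: [475.6, 176.2, 11.1]
ee_rot: [0.001, 0.763, 0.646, -0.0]
force: [-0.6, 0.2, 6.0]
gripper_width: 45.7
gripper_force: 12.0
```

>>> {"name": "jog_arm", "arguments": {"commands": [[0,0,-0.02,0,0,0,0.4],[0,0,-0.02,0,0,0,0.4],[-0.02,0.012,0,0,0,0,0.4],[-0.028,0.016,0,0,0,0,0.4],[-0.028,0.016,0,0,0,0,0.4],[-0.028,0.016,0,0,0,0,0.4],[-0.028,0.016,0,0,0,0,0.4],[-0.028,0.016,0,0,0,0,0.4],[-0.028,0.016,0,0,0,0,0.4],[-0.015,0.01,0,0,0,0,0.4],[0,0,0,0,0,0,0.4]]}}

```text
time: 20.72
tool_pos: [559.7, -46.8, 50.9]
ee_rot: [0.001, 0.764, 0.645, -0.0]
force: [-1.2, 0.0, -0.9]
gripper_width: 46.1
gripper_force: 12.0
```

```bash
python3 -c "
from h import *
st(rk(-67,0,10))"
```

```text
t 20.72 tcp [559.7 -46.8  50.9] rack -69.8 0.9 F [-1.19  0.01 -0.91] Flane 0.18 w 46.1 12.0
rot off down-ref, deg [-0.09 -0.12  0.36] J [-0.2   0.62  1.87 -0.    0.66 -0.03]
to [558.4 -49.4  10. ] tool [-2.7 -0.9 40.9]
```

>>> {"name": "jog_arm", "arguments": {"commands": [[-0.002,-0.0009,0.015,0,0,-0.3,0.4],[0,0,0.015,0,0,0,0.4],[0,0,0.008,0,0,0,0.4],[0,0,0.0018,0,0,0,0.4],[0,0,0,0,0,0,0.4]]}}

```text
time: 21.13
tool_pos: [556.6, -44.8, 11.0]
ee_rot: [0.0, 0.761, 0.648, -0.001]
force: [0.0, 0.3, -1.4]
gripper_width: 46.0
gripper_force: 12.0
```

>>> {"name": "jog_arm", "arguments": {"commands": [[0,0,0,0,0,0,0.8],[0,0,0,0,0,0,0.8],[0,0,0,0,0,0,0.8],[0,0,0,0,0,0,0.8],[0,0,0,0,0,0,0.8],[0.02,0,-0.001,0,0,0,0.8],[0.03,0,0,0,0,0,0.8],[0,0,0,0,-6.2,0,0.13],[0,0,0,0,-6.2,0,0.13],[0,0,0,0,-6.2,0,0.13],[0,0,0,0,-6.2,0,0.13],[0,0,0,0,-6.2,0,0.13]]}}

```text
time: 22.13
tool_pos: [565.5, 4.2, 12.8]
ee_rot: [0.171, 0.735, 0.625, -0.2]
force: [-0.4, -0.1, 0.7]
gripper_width: 48.3
gripper_force: 0.0
```

>>> {"name": "jog_arm", "arguments": {"commands": [[0,0,0,0,-6.2,0,0.13],[0,0,0,0,-6.2,0,0.13],[0,0,0,0,0,0,0.13],[0,0,0,0,0,0,0.13],[0,0,0,0,0,0,0.13]]}}

```text
time: 22.55
tool_pos: [564.7, 3.9, 11.9]
ee_rot: [0.234, 0.71, 0.604, -0.276]
force: [-0.4, -0.5, 0.2]
gripper_width: 15.7
gripper_force: 0.0
```

```bash
python3 -c "
from h import *
st(rk(-118,0,10.5),rk(0,0,10.5))"
```

```text
t 22.55 tcp [564.7   3.9  11.9] rack -120.6 -2.4 F [-0.38 -0.47  0.18] Flane 0.53 w 15.7 0.0
rot off down-ref, deg [  0.07 -42.45  -0.15] J [ 0.2   0.85  1.74 -0.82  1.04  0.96]
to [566.7   1.   10.5] tool [-1.   2.4  2.8]
to [ 547.6 -115.5   10.5] tool [-87.1  -0.2  79.6]
```

>>> {"name": "jog_arm", "arguments": {"commands": [[-0.005,0.001,0.006,0,0,0.15,0.13],[-0.007,0.0004,0.0063,0,0,0,0.13],[-0.008,0.0005,0.0073,0,0,0,0.13],[-0.008,0.0005,0.0073,0,0,0,0.13],[-0.008,0,0.0073,0,0,0,0.13],[-0.009,0,0.0082,0,0,0,0.13],[-0.009,0,0.0082,0,0,0,0.13],[-0.009,0,0.0082,0,0,0,0.13],[-0.008,0,0.0073,0,0,0,0.13],[-0.007,0,0.0063,0,0,0,0.13],[-0.006,0,0.0054,0,0,0,0.13],[-0.003,0,0.0027,0,0,0,0.13]]}}

```text
time: 23.55
tool_pos: [547.7, -114.4, 11.5]
ee_rot: [0.235, 0.71, 0.603, -0.277]
force: [0.9, 2.2, -0.6]
gripper_width: 12.0
gripper_force: 1.0
```

```bash
python3 -c "
from h import *
st(rk(10,0,10.5),rk(17,0,10.5))"
```

```text
t 23.55 tcp [ 547.7 -114.4   11.5] rack -1.1 -0.1 F [ 0.85  2.19 -0.58] Flane -2.3 w 12.0 1.0
rot off down-ref, deg [ 2.000e-02 -4.262e+01  2.000e-02] J [ 0.    0.82  1.85 -0.99  0.92  0.97]
to [ 546.  -125.3   10.5] tool [-7.4  0.1  8.3]
to [ 544.8 -132.3   10.5] tool [-5.2  0.   4.7]
```

>>> {"name": "jog_arm", "arguments": {"commands": [[-0.002,0,0.0019,0,0,0,0.13],[-0.002,0,0.0019,0,0,0,0.13],[-0.0015,0,0.0015,0,0,0,0.13],[-0.0015,0,0.0014,0,0,0,0.13],[-0.0015,0,0.0014,0,0,0,0.13]]}}

```text
time: 23.97
tool_pos: [546.2, -124.8, 11.4]
ee_rot: [0.235, 0.71, 0.603, -0.277]
force: [0.6, 2.6, 0.8]
gripper_width: 12.0
gripper_force: 1.2
```

>>> {"name": "jog_arm", "arguments": {"commands": [[-0.0008,0,0.0007,0,0,0,0.13],[-0.0008,0,0.0007,0,0,0,0.13]]}}

```text
time: 24.13
tool_pos: [545.8, -127.0, 11.4]
ee_rot: [0.235, 0.71, 0.603, -0.277]
force: [0.3, 2.5, -0.6]
gripper_width: 12.1
gripper_force: 1.1
```

```bash
python3 - <<'E'
from h import *
st(rk(17,0,10.5))
save("top","pics/f1.png",(400,180,550,310),4.6)
E
```

```text
t 24.13 tcp [ 545.8 -127.    11.4] rack 11.6 0.1 F [ 0.31  2.51 -0.57] Flane -2.52 w 12.1 1.1
rot off down-ref, deg [-1.000e-02 -4.262e+01 -2.000e-02] J [-0.02  0.82  1.86 -1.01  0.91  0.97]
to [ 544.8 -132.3   10.5] tool [-3.3 -0.1  4.3]
```

View pics/f1.png

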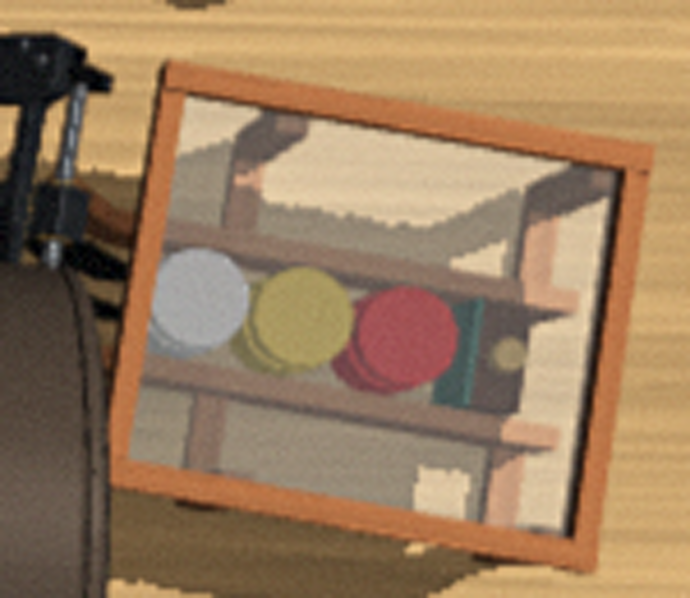

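Red, yellow and white stand upright in the lane at (406,338), (304,318) and (204,298). The gap from red to the stop, at about (470,350), is around 6 mm. I go on gently, watching the force.

>>> {"name": "jog_arm", "arguments": {"commands": [[-0.0007,0,0.0007,0,0,0,0.13],[-0.0007,0,0.0007,0,0,0,0.13],[-0.0007,0,0.0007,0,0,0,0.13],[0,0,0,0,0,0,0.13]]}}

```text
time: 24.52
tool_pos: [545.2, -130.1, 11.3]
ee_rot: [0.235, 0.71, 0.603, -0.277]
force: [0.4, 2.1, 0.8]
gripper_width: 12.2
gripper_force: 1.0
```

```bash
python3 -c "
from h import *
st()"
```

```text
t 24.52 tcp [ 545.2 -130.1   11.3] rack 14.8 0.1 F [0.38 2.14 0.81] Flane -2.18 w 12.2 1.0
rot off down-ref, deg [-1.000e-02 -4.263e+01 -1.000e-02] J [-0.02  0.82  1.86 -1.02  0.91  0.97]
```

>>> {"name": "jog_arm", "arguments": {"commands": [[-0.0004,0,0.0004,0,0,0,0.13],[-0.0004,0,0.0004,0,0,0,0.13],[0,0,0,0,0,0,0.13]]}}

```text
time: 24.77
tool_pos: [545.1, -131.1, 11.3]
ee_rot: [0.235, 0.71, 0.603, -0.277]
force: [-0.5, 2.4, 1.7]
gripper_width: 12.4
gripper_force: 1.2
```

>>> {"name": "jog_arm", "arguments": {"commands": [[-0.0004,0,0.0004,0,0,0,0.13],[0,0,0,0,0,0,0.13]]}}

```text
time: 24.93
tool_pos: [545.0, -131.6, 11.3]
ee_rot: [0.235, 0.71, 0.603, -0.277]
force: [0.2, 3.3, 1.2]
gripper_width: 12.8
gripper_force: 1.3
```

>>> {"name": "jog_arm", "arguments": {"commands": [[-0.0003,0,0.0003,0,0,0,0.13],[0,0,0,0,0,0,0.13]]}}

```text
time: 25.1
tool_pos: [544.9, -132.1, 11.2]
ee_rot: [0.235, 0.71, 0.603, -0.277]
force: [0.2, 2.0, 1.9]
gripper_width: 12.2
gripper_force: 1.3
```

>>> {"name": "jog_arm", "arguments": {"commands": [[-0.0004,0,0.0003,0,0,0,0.13],[0,0,0,0,0,0,0.13]]}}

```text
time: 25.27
tool_pos: [544.9, -132.5, 11.3]
ee_rot: [0.235, 0.71, 0.603, -0.277]
force: [0.3, 4.0, 2.0]
gripper_width: 12.6
gripper_force: 1.7
```

>>> {"name": "jog_arm", "arguments": {"commands": [[-0.0003,0,0.0003,0,0,0,0.13],[0,0,0,0,0,0,0.13]]}}

```text
time: 25.43
tool_pos: [544.9, -132.7, 11.2]
ee_rot: [0.235, 0.71, 0.603, -0.277]
force: [0.9, 6.6, 2.3]
gripper_width: 12.6
gripper_force: 2.6
```

>>> {"name": "jog_arm", "arguments": {"commands": [[0,0,0,0,0,0,0.13],[0,0,0,0,0,0,0.13]]}}

```text
time: 25.6
tool_pos: [544.8, -132.7, 11.2]
ee_rot: [0.235, 0.71, 0.603, -0.277]
force: [0.3, 5.2, 2.7]
gripper_width: 12.3
gripper_force: 2.5
```

```bash
python3 -c "
from h import *
st()"
```

```text
t 25.6 tcp [ 544.8 -132.7   11.2] rack 17.4 0.1 F [0.33 5.21 2.66] Flane -5.19 w 12.3 2.5
rot off down-ref, deg [-2.00e-02 -4.26e+01 -2.00e-02] J [-0.03  0.82  1.86 -1.02  0.9   0.97]
```

The force holds at about 5–6 N with no further travel, so the row is seated. I back off and check.

>>> {"name": "jog_arm", "arguments": {"commands": [[0.002,0,-0.0018,0,0,0,0.13],[0.008,0,-0.0074,0,0,0,0.13],[0.022,0,-0.02,0,0,0,0.13],[0.024,0,-0.022,0,0,0,0.13],[0.024,0,-0.022,0,0,0,0.13],[0,0,-0.03,0,0,0,0.13],[0,0,-0.03,0,0,0,0.13],[0,0,-0.03,0,0,0,0.13],[0,0,0,0,0,0,0.13]]}}

```text
time: 26.35
tool_pos: [574.0, 38.2, 80.5]
ee_rot: [0.237, 0.71, 0.604, -0.274]
force: [0.4, 0.9, -0.0]
gripper_width: 12.1
gripper_force: 0.0
```

```bash
python3 - <<'E'
from h import *
st()
im=imaging.read_camera("top")[:,:,::-1]; im2=imaging.read_camera("scene")[:,:,::-1]
a=cv2.resize(im[185:310,400:550],None,fx=3.8,fy=3.8,interpolation=cv2.INTER_CUBIC); 
cv2.imwrite("pics/f2.png",cv2.resize(im[185:310,400:550],None,fx=4.6,fy=4.6,interpolation=cv2.INTER_CUBIC))
cv2.imwrite("pics/s2.png",im2)
E
```

```text
t 26.35 tcp [574.   38.2  80.5] rack -155.9 1.1 F [ 0.38  0.88 -0.01] Flane -0.93 w 12.1 0.0
rot off down-ref, deg [ -0.35 -42.48  -0.07] J [ 0.25  0.76  1.68 -0.74  1.17  0.87]
```

View pics/f2.png

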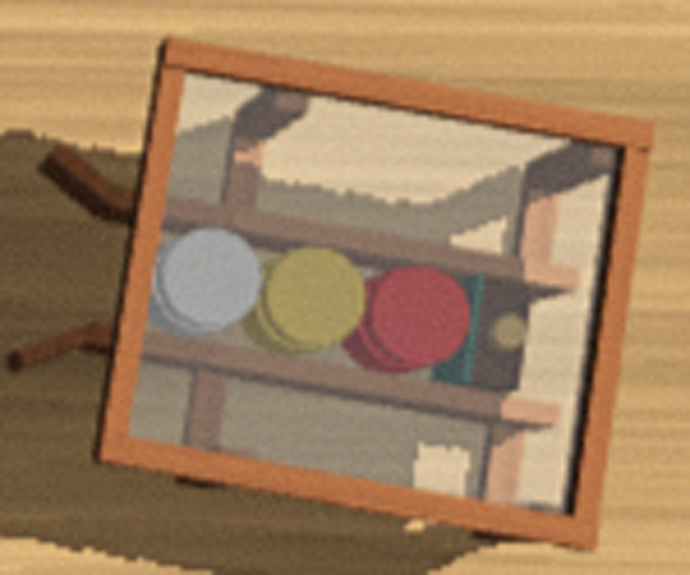

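View pics/s2.png

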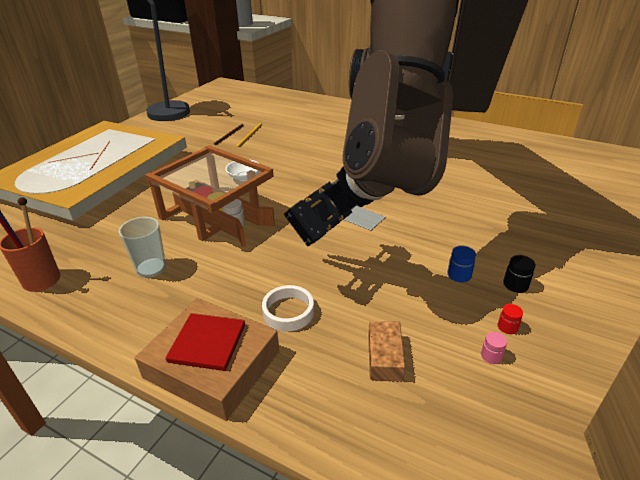

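In the top crop the row red (418,318), yellow (312,300) and white (212,280) is upright and touching, up against the stop at (475,330), which has not moved. The scene view shows the bystanders where they were and the arm clear.

```bash
python3 -c "
from h import *
print(arm.finish_job())"
```

```text
the job is handed in; nothing more can be done
None
```

Job handed in at about 26.5 s: red, yellow and white are in the lane in that order, upright and pressed against the stop with about 5–6 N at the fingertips; in the last pictures the stop and bystanders had not moved and the arm was clear.

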